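# Roll the bar sample onto the stage line and start the analysis

### The arm

A 6-joint arm with a two-finger parallel gripper is mounted at the origin on the work surface. World frame = base frame: x ahead of the robot, y to its left, z up, the work surface at z = 0. Lengths are in m, angles in rad, forces in N, time in s.
With the tool pointing down it reaches from about 0.35 to 1 m from the base axis. Payload 7.1 kg.
Tool frame: the origin (TCP) lies between the finger pads; the fingertips stand 22 mm ahead of it and the grasp point (between the pads) lies 3 mm ahead of it; z points along the fingers, y is the line along which they close (so a half turn about z gives the same grasp; the last joint's range is limited). The gripper opens to 85 mm and grips with 20 to 120 N. Pads are 22 mm wide; open, the fingers measure 114 mm over their backs; the gripper's body (76 mm by 85 mm) begins 54 mm behind the grasp point. The pads swing forward as they close: fully open they stand 13 mm farther back than shut.
Start: joints at [1.113, 0.423, 1.63, -0, 1.089, -0.019], TCP at [0.266, 0.566, 0.253] pointing down, gripper open.
Joint ranges: [-3, 3], [-0.9, 2.11], [0.09, 2.58], [-1.31, 4.45], [0.11, 2.69], [-2.54, 2.54]. Speed limits (rad/s): [2.39, 2.39, 3.01, 3.14, 3.14, 3.14].

### API

Orientations are given as a rotation vector (axis times angle).
In Python, from rig import manip gives the robot as it stands. The module is installed in compiled form; this text tells all that it offers. Calls block until the motion is done:
- manip.move_to(position, orientation): joint-space move of the TCP to a pose.
- manip.servo_line(position, orientation=None, rate=0.15): straight line of the TCP; orientation=None keeps the orientation; rate is the mean speed in m/s.
- manip.set_joints(angles): joint-space move.
- manip.command_gripper(opening, f_grip=None): finger opening in m; f_grip is the grip in N (None keeps the last); returns when the fingers have stopped.
- manip.hold(seconds).
- manip.solve_ik(position, orientation): joint angles nearest the present ones, or None.
- manip.camera(name): name is "side" or "top" or "wrist"; returns a dict with "image" (480x640x3 uint8, red, green, blue), "fx", "fy", "cx", "cy" (pixels), "cam_to_world" (4x4, takes a point from camera to world coordinates); the wrist camera has in their place "mount" (4x4, takes a point from camera to tool coordinates, whose origin is the TCP and whose axes are the flange's). Camera axes: x right, y down, z forward; pixel columns grow to the right and rows downward; lengths in m; the calibration is good to about 2 mm. A picture is of the moment at which its call begins: read the wrist's pose just before it. There is no depth.
A pose or a line that the arm cannot do raises manip.IKError and nothing moves.
- manip.sign_off(): hands the job in; it is judged then, once.
Readings, each from a call of its own:
- manip.get_time(): time.
- manip.get_joint_positions(): joint angles.
- manip.get_joint_vel(): joint speeds.
- manip.get_tau(): joint torques, N m.
- manip.get_position(): TCP position.
- manip.get_ee_rot(): TCP orientation.
- manip.get_contact_force(): force on the tool from outside, world axes, zero at the start.
- manip.get_torque(): the same for the moment, N m.
- manip.get_width(): finger opening in m.
- manip.get_grip_force(): force on a finger pad.
Only numpy, scipy, OpenCV 4.12 (cv2) and the standard library are available. Lean on these libraries where they do the work, as an engineer would, in place of code of your own. Each camera call takes 0.05 s, during which the arm holds its last target. There are 200 camera calls.

### The job

With the fingertips, push the lying aluminium bar sideways along the black rubber stage so that it rolls (rather than slides) to the white line, and leave it at rest there, parallel to the line and centred over it, fully on the rubber and clear of the fingers. Only then press the black start button on the grey box fully down and let it spring back. Never lift or carry the bar or let it roll off the stage, and leave the standing stub, the steel puck and the white jar where they are.

Things in the scene. Friction and masses are not known exactly. Their poses are not given: they have to be found in the camera images.
- bar: polished aluminium round bar, 40 mm diameter, 100 mm long, 0.34 kg (+-35 %), finger friction about 0.35, lying on the stage. Origin at its centre; x axis along the bar, y and z turn as it rolls (z up at first). Starts within 0.05 rad of parallel to the line, 75 to 115 mm to either side of it. Pushed at its axis height or a little above, it rolls; let go at 50 mm/s it stops within about 3 mm
- line_mid (a point): middle of the white line (4 mm wide, 156 mm long) on the stage's top. x axis along the line towards the blue probe block, y along the stage (the rolling direction), z up. The blue block (70 mm wide, 50 mm tall) and its snout (24 mm diameter) stand at the line's end, from x = 76 to 145 mm
- stage: fixed flat plate, 170 mm along its x, 370 mm along its y, with a ribbed black rubber top (160 by 360 mm) 10 mm above the table. Origin at the centre of its underside, right below the middle of the line; same axes as the line
- stub: bystander: steel cylinder, 30 mm diameter, 45 mm tall, standing upright on the stage 75 to 115 mm from the line, on the side away from the bar. Origin at the centre of its underside.
- puck: bystander: steel disc sample, 40 mm diameter, 24 mm tall, lying flat on the table between the stage and the robot. Origin at the centre of its underside.
- jar: bystander: white plastic jar, 52 mm diameter, 60 mm tall, standing on the table between the stage and the robot. Origin at the centre of its underside.
- rack: fixed grey block, 100 by 80 mm, with three steel discs standing in it, 58 mm tall in all, at one side of the stage (the control box is at the other). Origin at the centre of its underside.
- start_top (a point): centre of the top of the round black start button (30 mm diameter), about 62 mm above the table, on a fixed grey box 90 by 90 by 40 mm at the left or the right of the stage. Pressed straight down; springs back.
- start (a joint): travel of the start button in m: 0 released, 0.006 fully down (about 4 N).
Things that resemble listed ones, but are neither listed nor needed, are in the scene too. What is meant by the bar is not red or turquoise, and is the smaller of those in its own colour.

How it is judged:
On the way, in this order (a step that is already met when the one before it is completed fails the run):
1. the bar has rolled about half a turn (angle between bar's own z axis and vertical above 2.3 rad), for 0.02 s.
2. the bar rests on the line, the fingers clear of it (y of bar in the frame of line_mid between -0.008 and 0.008 m and x of bar in the frame of line_mid between -0.03 and 0.03 m and angle between the x axis of bar and the x axis of line_mid, either way round below 0.14 rad and z of bar in the frame of line_mid below 0.026 m and linear speed of bar below 0.01 m/s and contact force between the fingers and bar below 0.05 N), for 0.3 s.
3. the start button is pressed fully down while the bar is on the line (value of joint start above 0.0048 m and y of bar in the frame of line_mid between -0.008 and 0.008 m and x of bar in the frame of line_mid between -0.03 and 0.03 m and angle between the x axis of bar and the x axis of line_mid, either way round below 0.14 rad and z of bar in the frame of line_mid below 0.026 m), for 0.05 s.
At the end, for the whole second after the job is handed in: The bar lies at rest on the stage, its axis within 8 mm of the line and within 0.14 rad (8 degrees) of its direction, its middle within 30 mm of the line's middle; the button has been pressed and has sprung back; the stub, puck and jar stand within 12 mm of where they were (all of step 2 and value of joint start below 0.001 m and not (distance of any of stub, puck, jar from where it was at the start of the episode above 0.012 m or angle between any of stub, puck, jar's own z axis and vertical above 0.3 rad)); the robot touches nothing.
It fails at once if the bar is lifted or carried (raised more than 8 mm off the stage) (z of bar in the frame of line_mid above 0.028 m).
It fails at once if the bar rolls off the stage (height (world z) of bar below 0.025 m).
It fails at once if the button is pressed while the bar is not on the line (value of joint start above 0.003 m and not (y of bar in the frame of line_mid between -0.008 and 0.008 m and x of bar in the frame of line_mid between -0.03 and 0.03 m and angle between the x axis of bar and the x axis of line_mid, either way round below 0.14 rad and z of bar in the frame of line_mid below 0.026 m)).
It fails at once if the stub, puck or jar is shifted by more than 12 mm or tipped (distance of any of stub, puck, jar from where it was at the start of the episode above 0.012 m or angle between any of stub, puck, jar's own z axis and vertical above 0.3 rad).
It also fails if it takes over 48 s, if anything falls off the work surface, if the arm or the gripper's body presses on something with over 40 N, if the wrist force passes 120 N, or if a joint passes its speed limit or range.

## Working session

There is one attempt and no reset: what is moved stays moved. The work goes in short steps, each a Python script; the robot and the scene stay as the last script left them, time stands still between calls to the robot, and variables do not carry over. Pictures are saved under pics/ and viewed, at most 10 in all, crops included, and the job is handed in when it is done.

```bash
mkdir -p pics; python3 - <<'E'
from rig import manip
import cv2,pickle,numpy as np
d={}
for n in("top","side"):
    c=manip.camera(n);d[n]=c;cv2.imwrite(f"pics/{n}0.png",c["image"][:,:,::-1]);print(n,c["fx"],c["cx"],c["cy"],np.round(c["cam_to_world"],3).tolist())
pickle.dump(d,open("c0.pkl","wb"));print(manip.get_time(),manip.get_ee_rot())
E
```

```text
top 500.3931400032071 321.4898618436615 229.94679358930472 [[-0.082, -0.977, 0.198, 0.38], [-0.997, 0.081, -0.012, 0.011], [-0.005, -0.198, -0.98, 1.112], [0.0, 0.0, 0.0, 1.0]]
side 609.5364708049975 317.413806883988 243.78881174246158 [[-0.99, -0.117, 0.079, 0.513], [-0.141, 0.778, -0.612, 0.636], [0.01, -0.617, -0.787, 0.89], [0.0, 0.0, 0.0, 1.0]]
0.1 [-6.83623593e-01 -3.06599215e+00  2.15904916e-03]
```

View pics/top0.png

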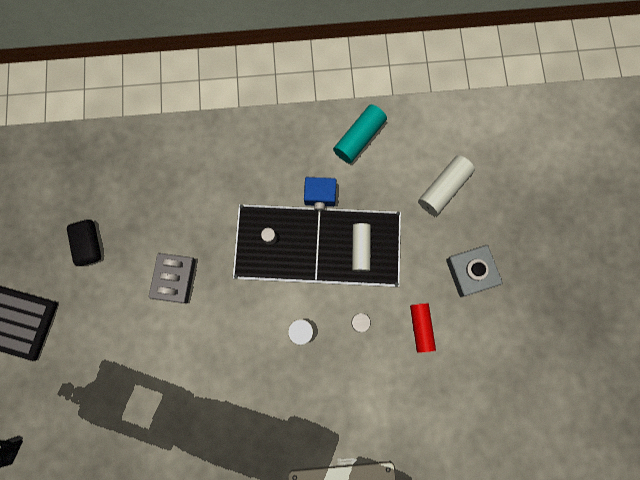

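View pics/side0.png

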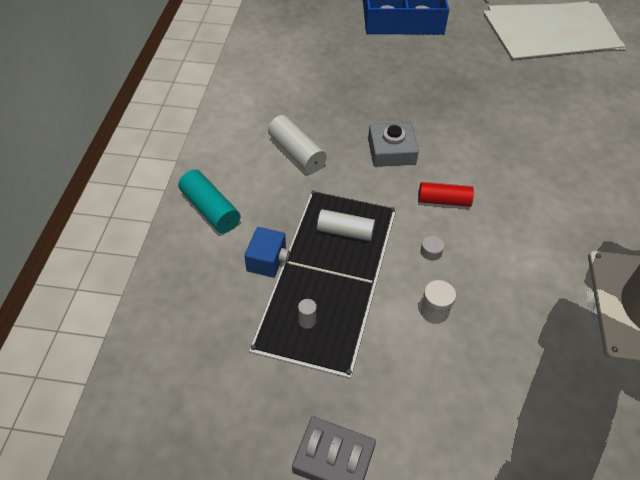

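Candidates for the bar in the top view are:
- the silver bar on the stage (362,247)
- a bigger silver bar off the stage (447,185)
- a turquoise bar (360,133)
- a red bar (423,328)

I choose the silver bar on the stage, because it is the smaller of the two and lies on the rubber. The line runs (319,209)–(316,280), the stub is at (268,235), the jar at (301,332), the puck at (361,323) and the button at (478,269). Next I'll measure in rectified views.

```bash
cat > h.py <<'E'
import cv2,numpy as np
def rect(c,z,x0=.35,x1=.80,y0=-.45,y1=.30,s=1000):
    """metric view of plane z: col=(y1-y)*s, row=(x1-x)*s"""
    W=np.linalg.inv(c["cam_to_world"]);K=np.array([[c["fx"],0,c["cx"]],[0,c["fy"],c["cy"]],[0,0,1]])
    P=K@W[:3];H=np.c_[P[:,0],P[:,1],P[:,2]*z+P[:,3]]
    A=np.array([[0,-1/s,x1],[-1/s,0,y1],[0,0,1]])
    return cv2.warpPerspective(c["image"],H@A,(int((y1-y0)*s),int((x1-x0)*s)),flags=cv2.INTER_LINEAR|cv2.WARP_INVERSE_MAP)
def toxy(p,x1=.80,y1=.30,s=1000): return np.array([x1-p[1]/s,y1-p[0]/s])
E
python3 - <<'E'
import pickle;from h import *
d=pickle.load(open("c0.pkl","rb"))
for n in d:
    a=rect(d[n],.010);cv2.imwrite(f"pics/r_{n}.png",a[:,:,::-1])
i=np.vstack([cv2.imread(f"pics/r_{n}.png")[40:330] for n in d]);cv2.imwrite("pics/r.png",i)
E
```

```text
(no output)
```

View pics/r.png

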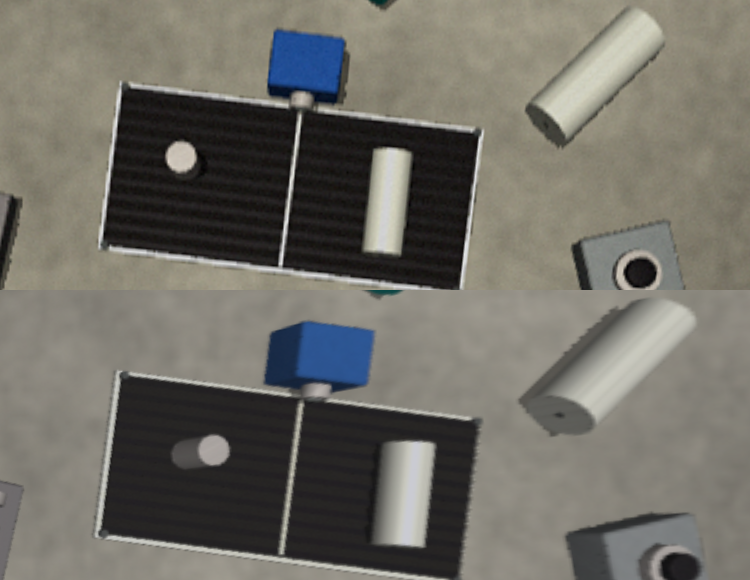

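The rectified views from both cameras agree: line (300,106)→(281,266), bar around (388,202), button near (638,272). Now I'll get the numbers.

```bash
cat >> h.py <<'E'
def blob(m,near):
    n,l,s,c=cv2.connectedComponentsWithStats(m.astype(np.uint8))
    k=[i for i in range(1,n) if s[i,4]>150]
    k=min(k,key=lambda i:np.hypot(*(c[i]-near)))
    return np.argwhere(l==k)[:,::-1].astype(np.float32)
def line(c):
    """middle and angle (of +x axis in world) of the white line, pixels between its two halves"""
    g=cv2.cvtColor(rect(c,.010),cv2.COLOR_RGB2GRAY).astype(float)
    pts=[]
    for r in range(160,290):
        c0=300-(r-146)*19/160; s=np.arange(int(c0)-9,int(c0)+10); w=g[r,s]; w=np.clip(w-w.max()*.55,0,None); pts.append([(w*s).sum()/w.sum(),r])
    pts=np.array(pts);k=np.polyfit(pts[:,1],pts[:,0],1)
    return pts,k
def bar(c,near):
    g=cv2.cvtColor(rect(c,.030),cv2.COLOR_RGB2GRAY)
    p=blob(g>90,near);r=cv2.minAreaRect(p);b=cv2.boxPoints(r)
    e=[b[1]-b[0],b[2]-b[1]];v=max(e,key=np.linalg.norm);v=v*np.sign(-v[1])
    return toxy(r[0]),np.arctan2(-v[0],-v[1]),r[1]
E
python3 - <<'E'
import pickle;from h import *
d=pickle.load(open("c0.pkl","rb"))
for n in d:
    p,k=line(d[n]);print(n,"line fit",k,"col at row226",np.polyval(k,226),"ang",np.arctan(k[0]*-1)*-1, "rms",np.std(p[:,0]-np.polyval(k,p[:,1])))
    print(" bar",bar(d[n],(388,242)))
    g=cv2.cvtColor(rect(d[n],.010),cv2.COLOR_RGB2GRAY)
    q=blob(cv2.morphologyEx((g<70).astype(np.uint8),cv2.MORPH_OPEN,np.ones((5,5))),(225,220));r=cv2.minAreaRect(q);print(" dark half",toxy(r[0]),r[1],r[2])
    a=rect(d[n],.062,y0=-.5)
    g=cv2.cvtColor(a,cv2.COLOR_RGB2GRAY)
    q=blob(g<60,(638,312));print(" btn",toxy(q.mean(0)),len(q),cv2.minAreaRect(q)[1])
    for nm,z,nr in(("stub",.055,(180,195)),):
        g=cv2.cvtColor(rect(d[n],z),cv2.COLOR_RGB2GRAY);q=blob(g>110,nr);print(nm,toxy(q.mean(0)),len(q))
E
```

```text
top line fit [-1.31370351e-01  3.20038268e+02] col at row226 290.34856890612883 ang -0.13062234406707132 rms 0.10858221589255328
 bar (array([ 0.55664   , -0.08547995]), np.float32(-0.103081405), (37.93548583984375, 104.3397445678711))
 dark half [0.58401581 0.10004053] (177.20022583007812, 160.67477416992188) 7.275004863739014
 btn [ 0.4823098 -0.3233564] 665 (27.72724151611328, 29.06888198852539)
stub [0.5944993  0.11493833] 681
side line fit [-1.32041996e-01  3.20891987e+02] col at row226 291.05049585285775 ang -0.1312825367303931 rms 0.10833891136684343
 bar (array([ 0.55634352, -0.08893951]), np.float32(-0.108270526), (47.99988555908203, 104.40677642822266))
 dark half [0.58494769 0.1008511 ] (177.90281677246094, 159.09661865234375) 7.471559047698975
 btn [ 0.48413104 -0.31934363] 809 (27.0, 35.0)
stub [0.5956521  0.11495784] 664
```

The line middle is about (0.572, 0.010) with its x axis at -0.131 rad. The bar is at line-frame y ≈ -0.097, x ≈ -0.003, so I push in +y. I'll go behind it and find the tip height by a light touch on the rubber.

```bash
cat >> h.py <<'E'
from scipy.spatial.transform import Rotation as R
MID=np.array([.5722,.0100]);A=-.131
U=np.array([np.cos(A),np.sin(A)]);V=np.array([-U[1],U[0]])
def W(x,y,z): return np.r_[MID+x*U+y*V,z]
def L(p): d=np.array(p)[:2]-MID; return d@U,d@V
def ori(sgn=1):
    y=np.r_[U*sgn,0];z=np.array([0,0,-1.]);return R.from_matrix(np.c_[np.cross(y,z),y,z]).as_rotvec()
E
python3 - <<'E'
from rig import manip;from h import *
p=W(-.003,-.145,.16)
s={g:manip.solve_ik(p,ori(g)) for g in(1,-1)};q0=np.array(manip.get_joint_positions())
print(s)
g=min((k for k in s if s[k] is not None),key=lambda k:np.abs(np.array(s[k])-q0).max());print("sgn",g)
manip.command_gripper(.05,20);manip.move_to(p,ori(g))
manip.servo_line(W(-.003,-.145,.055),rate=.12)
f0=np.array(manip.get_contact_force());print(manip.get_time(),f0,manip.get_width())
z=.055
while z>.026:
    z-=.002;manip.servo_line(W(-.003,-.145,z),rate=.02);f=np.array(manip.get_contact_force())-f0
    if f[2]>2: break
print("touch",z,manip.get_position(),f)
manip.servo_line(W(-.003,-.145,z+.012),rate=.05)
c=manip.camera("wrist");cv2.imwrite("pics/w1.png",c["image"][:,:,::-1]);print(manip.get_time())
c=manip.camera("top");print(bar(c,(388,242)))
E
```

```text
{1: array([-2.58791230e-01,  4.63245002e-01,  1.82485264e+00, -4.44089210e-16,
        8.53495013e-01, -1.27791230e-01]), -1: None}
sgn 1
4.25 [0.35729007 0.21323612 0.4346729 ] 0.0500027099295765
touch 0.026999999999999975 [ 0.55057628 -0.13344175  0.02893257] [-4.85248283  0.46841992 22.44859682]
8.1917
(array([ 0.55745108, -0.07809052]), np.float32(-0.11487634), (23.38332176208496, 104.30794525146484))
```

View pics/w1.png

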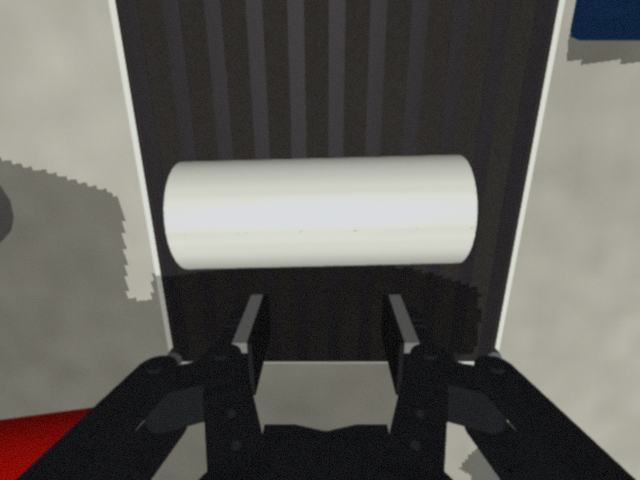

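The fingertips touch the rubber at TCP z ≈ 0.029. The bar (cols 165–477, rows 156–268) is square and centred ahead of the fingers. I'll push most of the way, then measure with the side camera, which the gripper does not block.

```bash
python3 - <<'E'
from rig import manip;from h import *
manip.servo_line(W(-.003,-.145,.041),rate=.05)
c=manip.camera("side");b=bar(c,(388,242));print("before",L(b[0]),b)
manip.servo_line(W(-.003,-.045,.041),rate=.04)
print(manip.get_time(),L(manip.get_position()),manip.get_contact_force())
c=manip.camera("side");b=bar(c,(310,230));print("after",L(b[0]),b)
cv2.imwrite("pics/s2.png",c["image"][:,:,::-1][150:400,200:480].repeat(2,0).repeat(2,1))
E
```

```text
before (np.float64(-0.002756355157974677), np.float64(-0.09954691547865048)) (array([ 0.55646388, -0.08833392]), np.float32(-0.10769017), (49.253562927246094, 105.35909271240234))
11.1917 (np.float64(-0.003012767679159154), np.float64(-0.04509145529424221)) [-0.54523948  0.46037037  0.42005491]
after (np.float64(-0.0037879750493232775), np.float64(-0.016730503762518847)) (array([ 0.56625905, -0.00609235]), np.float32(-0.12102722), (47.55498504638672, 104.87583923339844))
```

View pics/s2.png

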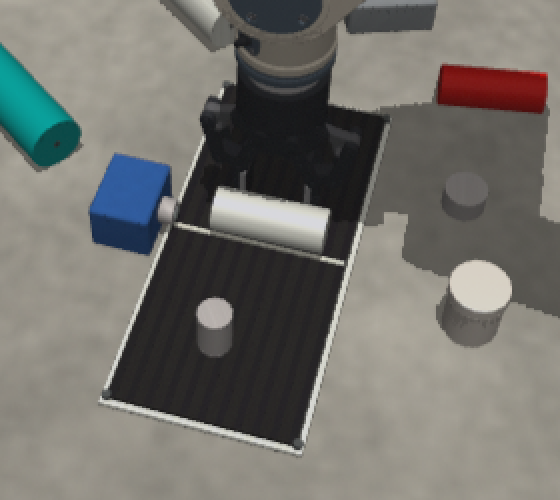

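The bar rolled square to the line and is at y ≈ -0.016, with the fingers at its back. I'll do the last short push, then back off, rise and measure clear.

```bash
python3 - <<'E'
from rig import manip;from h import *
manip.servo_line(W(-.003,-.030,.041),rate=.025)
manip.servo_line(W(-.003,-.065,.041),rate=.06)
manip.servo_line(W(-.003,-.120,.15),rate=.15)
print(manip.get_time())
c=manip.camera("side");b=bar(c,(290,230));print("side",L(b[0]),b)
c2=manip.camera("top");b=bar(c2,(290,230));print("top",L(b[0]),b)
k=np.vstack([rect(x,.03)[100:330,180:400] for x in(c,c2)])[:,:,::-1];cv2.imwrite("pics/s3.png",cv2.resize(np.hstack([k[:230],k[230:]]),None,fx=1.7,fy=1.7))
E
```

```text
13.6917
side (np.float64(-0.0023899698010460945), np.float64(0.0023117114146600603)) (array([0.57013248, 0.0126041 ]), np.float32(-0.11942915), (47.459510803222656, 152.5456085205078))
top (np.float64(0.007889237305425524), np.float64(0.005228995946584967)) (array([0.58070468, 0.01415366]), np.float32(-0.11809196), (38.2739372253418, 129.04408264160156))
```

View pics/s3.png

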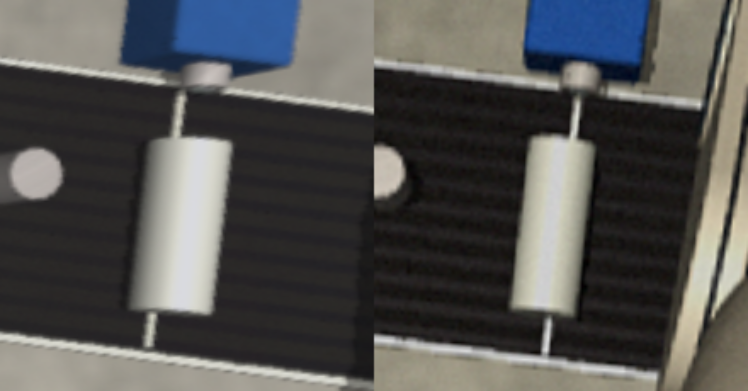

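The bar is on the line and parallel to it. I'll refine the offset with the line removed from the mask and several thresholds before going to the button.

```bash
python3 - <<'E'
from rig import manip;from h import *
for n in("side","top"):
    c=manip.camera(n);g=cv2.cvtColor(rect(c,.03),cv2.COLOR_RGB2GRAY)
    for t in(60,75,90):
        m=cv2.morphologyEx((g>t).astype(np.uint8),cv2.MORPH_OPEN,np.ones((15,15)))
        r=cv2.minAreaRect(blob(m,(290,230)));print(n,t,np.round(L(toxy(r[0])),4),np.round(r[1],1),round(r[2],1))
print(manip.get_time())
E
```

```text
side 60 [-0.0042  0.0031] [ 50.  107.3] 6.8
side 75 [-0.004   0.0027] [ 48.7 106.4] 6.6
side 90 [-0.0039  0.0021] [ 47.6 104.8] 6.5
top 60 [-0.0044  0.005 ] [ 40.  105.9] 6.9
top 75 [-0.0042  0.0048] [ 39.3 105.3] 6.7
top 90 [-0.0043  0.0051] [ 38.3 103.7] 6.7
13.8917
```

The bar sits about +4 mm off, since the top camera is free of parallax here. There is time, so I'll nudge it back gently from the far side, between the bar and the stub (whose near edge is at y ≈ 0.092).

```bash
cat >> h.py <<'E'
def look(manip):
    for n in("side","top"):
        g=cv2.cvtColor(rect(manip.camera(n),.03),cv2.COLOR_RGB2GRAY)
        m=cv2.morphologyEx((g>75).astype(np.uint8),cv2.MORPH_OPEN,np.ones((15,15)))
        r=cv2.minAreaRect(blob(m,(290,230)));print(n,np.round(L(toxy(r[0])),4),np.round(r[1],1),round(r[2],1))
E
python3 - <<'E'
from rig import manip;from h import *
manip.servo_line(W(-.004,.057,.13),rate=.2)
manip.servo_line(W(-.004,.057,.041),rate=.12)
manip.servo_line(W(-.004,.042,.041),rate=.05)
manip.servo_line(W(-.004,.0325,.041),rate=.015)
manip.hold(.3)
manip.servo_line(W(-.004,.055,.041),rate=.05)
manip.servo_line(W(-.004,.057,.16),rate=.15)
manip.command_gripper(0,20)
manip.move_to([.483,-.3215,.16],ori())
print(manip.get_time());look(manip)
E
```

```text
20.9167
side [-0.0043 -0.0021] [ 49.  106.9] 7.1
top [-0.0043  0.0001] [ 39.8 105.8] 7.0
```

The bar is now at y ≈ 0 to -2 mm and parallel. Next I press the button in small steps, watching the force.

```bash
python3 - <<'E'
from rig import manip;from h import *
B=[.483,-.3215]
manip.servo_line(B+[.092],rate=.1);f0=manip.get_contact_force()[2];o=[]
z=.088
while z>.070:
    manip.servo_line(B+[z],rate=.03);f=manip.get_contact_force()[2]-f0;o.append((round(z,4),round(manip.get_position()[2],4),round(f,1)))
    if f>9: break
    z-=.001
manip.hold(.2);print(o,manip.get_contact_force()[2]-f0,manip.get_time())
E
```

```text
[(0.088, np.float64(0.0882), np.float64(0.1)), (0.087, np.float64(0.0871), np.float64(0.4)), (0.086, np.float64(0.0859), np.float64(1.0)), (0.085, np.float64(0.0849), np.float64(1.3)), (0.084, np.float64(0.0841), np.float64(1.5)), (0.083, np.float64(0.0831), np.float64(2.5)), (0.082, np.float64(0.082), np.float64(1.1)), (0.081, np.float64(0.081), np.float64(2.3)), (0.08, np.float64(0.08), np.float64(2.4)), (0.079, np.float64(0.079), np.float64(2.8)), (0.078, np.float64(0.0781), np.float64(4.0)), (0.077, np.float64(0.0779), np.float64(13.3))] 13.766548037452187 25.0833
```

The force rose to about 4 N over roughly 6 mm and then met a hard stop, so the button is fully down. I'll release it and check.

```bash
python3 - <<'E'
from rig import manip;from h import *
manip.servo_line([.483,-.3215,.17],rate=.12);manip.hold(.5)
print(manip.get_time(),manip.get_contact_force());look(manip)
c=manip.camera("side");cv2.imwrite("pics/end.png",c["image"][:,:,::-1])
E
```

```text
26.5083 [ 0.32832839  0.08991242 -0.4192728 ]
side [-0.0043 -0.0021] [ 49.  106.9] 7.1
top [-0.0042  0.0001] [ 39.7 105.4] 7.0
```

View pics/end.png

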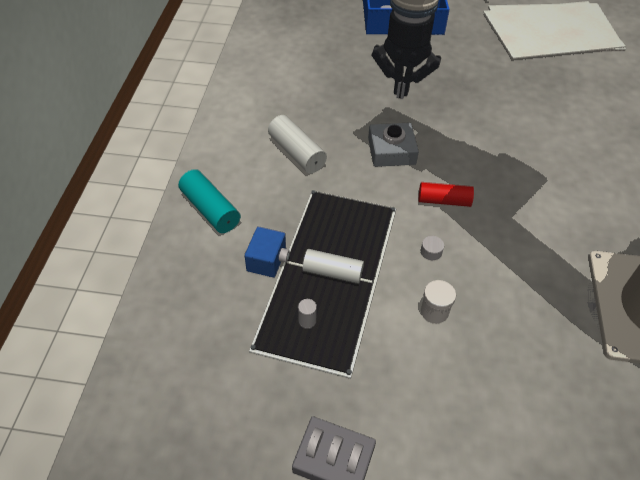

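The bar rests on the line at (333,266), and the stub (307,313), puck (432,247) and jar (438,300) have not moved. The button is released at (395,131) and the gripper is clear of everything.

```bash
python3 -c "
from rig import manip
print(manip.sign_off())"
```

```text
the job is handed in; nothing more can be done
None
```

The job is handed in: the bar was rolled to the white line and rests within about 2 mm of it by the cameras, parallel to it; the start button was then pressed to its stop and released, and the stub, puck and jar look unmoved (the hand-in returned no verdict).

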